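Set the gem lap to its third speed by counting clicks

ROBOT

A 6-joint arm with a two-finger parallel gripper is mounted at the origin on the work surface. World frame = base frame: x ahead of the robot, y to its left, z up, the work surface at z = 0. Lengths are in m, angles in degrees, forces in N, time in s.
With the tool pointing down it reaches from about 0.4 to 0.825 m from the base axis. Payload 7 kg.
Tool frame: the origin (TCP) lies at the very end of the fingers, on their centre line; the grasp point (between the pads) lies 19 mm behind it; z points along the fingers, y is the line along which they close (so a half turn about z gives the same grasp; the last joint's range is limited). The gripper opens to 88 mm and grips with 3 to 60 N. Pads are 19 mm wide; open, the fingers measure 130 mm over their backs; the gripper's body (78 mm by 193 mm) begins 47 mm behind the grasp point.
Start: joints at [-51.274, 20.546, 0.682, 0, -70.136, -16.507], TCP at [0.255, -0.625, 0.227] pointing down, gripper open.
Joint ranges: [-176.03, 176.03], [-82.01, 121.73], [-58.28, 71.71], [-173.87, 95.51], [-174.79, -0.11], [-173.66, 173.66]. Speed limits (degrees/s): [136.94, 136.94, 172.46, 180, 180, 180].

INTERFACE

Orientations are given as [roll, pitch, yaw] about the fixed x, y, z axes, in that order (R = Rz(yaw) Ry(pitch) Rx(roll)).
In Python, from plant import ctrl gives the robot as it stands.
- The arm moves only by the tool carry_out, never from a script. Its argument "deltas" is a list that holds one entry, the list of rows, each a list of 5 numbers: the shift along the tool's x, y, z scaled (see below), then the turn about the tool's z scaled (see below), then the opening, from -1 (shut) to 1 (fully open). A call has 1 to 5 rows; each row is the pose to reach, as a shift and turn from the pose commanded when the call began, along the tool's axes at that moment, turning the shorter way round; what a row does not reach only later rows make up. The controller multiplies each number of a shift by 20 cm and each number of a turn by 2 pi rad. A row lasts 1/10 s, in which the tool goes at most 50 mm and 8.59 degrees, less where a joint would pass 70% of its speed; a pose out of reach is approached as far as the arm can. A call with a number of a shift or a turn outside -1 to 1 is refused whole. A call with a gripper value outside its range is refused whole. The fingers move at their own pace and stop on an object; the grip force is fixed at half the most. Time passes only in rows, so rows that repeat a pose let the fingers close. It gives the time, the measured TCP pose, the force, the opening and the grip force at its end, in the units of the state.
- ctrl.get_obs(): the state, without advancing time (a new reading comes with each control period).
- ctrl.snapshot(name): name is "scene" or "side" or "wrist"; returns a dict with "color" (400x640x3 uint8, red, green, blue), "camera_matrix" (3x3 intrinsics, pixels), "R" (3x3) and "t" (3): a world point X has camera coordinates R X + t. Camera axes: x right, y down, z forward; pixel columns grow to the right and rows downward; lengths in m; the calibration is good to about 2 mm. A picture is of the moment at which its call begins. There is no depth.
- ctrl.close_job(): hands the job in; it is judged then, once.
Trained networks look in a picture, given as the dict that the camera call returned (one of the last four; its "shot" number tells which), for a name from the list of things; names that differ only in an ending like _2 or _b are one class to them, and where a whole thing is asked for, a point or a joint stands for the part that bears it (a point fixed in the world has none). Each returns a list of dicts, best first, with "p" (0 to 1); they miss things now and then, are a little off and sometimes report something else, mostly with a low value. They report only what shows in the picture. A call takes as long as a camera call.
- ctrl.search_frame(picture, name): "centre" ([column, row] in pixels, amid what is visible of it).
- ctrl.silhouettes(picture, name): "mask" (400x640 bool, what is visible of it) and "centre" ([column, row] in pixels, amid what is visible of it).
- ctrl.spot_point(picture, name): "centre" ([column, row] in pixels: a listed point, or the origin of a listed thing).
The state is a dict: "clock": time; "joint_pos": joint angles; "qvel": joint speeds; "tau": joint torques, N m; "tool_pos": TCP position; "orientation": TCP orientation; "force": force on the tool from outside, world axes, zero at the start; "moment": the same for the moment, N m; "opening": finger opening in m; "gripper_force": force on a finger pad.
Only numpy, scipy, OpenCV 4.12 (cv2) and the standard library are available. Lean on these libraries where they do the work, as an engineer would, in place of code of your own. Each camera call takes 0.05 s, during which the arm holds its last target. There are 200 camera calls.

TASK

Set the gem lap to its third speed with the orange lever on the grey controller, pushing it gently with the fingertips and never pinching it: first push the lever all the way back to off (the red mark, against the end stop), then push it forward click by click and stop in the third notch after off, without going past it. Leave the lever there, hands off, and do not disturb the things standing around it or on the box.

Things in the scene. Friction and masses are not known exactly. Their poses are not given: they have to be found in the camera images.
- controller: Fixed grey speed-controller box, 140 (x) by 220 (y) by 70 mm high, standing on the table; origin at the centre of its underside, z up, yaw as drawn. Its flat top at 70 mm carries a black slot along the box's own y axis, 100 mm long, on the line x = -20 mm; beside the slot, on the +x side, six tick marks 16 mm apart show the notches: broad red = off at y = -40 mm, then five narrow white ones growing longer up to y = +40 mm.
- speed_lever (a joint): Travel of the orange lever along the box's +y axis, in m: 0 = off, against the hard end stop; notches (clicks) at 0, 0.016, 0.032, 0.048 (the third), 0.064 and 0.080 (other end stop). A sprung ball clicks into each notch: a slow push of about 5 to 6 N drives it out, the resistance fading towards the crest, and once past the crest halfway between two notches it snaps by itself into the next and stays there. It starts in the first or second notch.
- lever_top (a point): Centre of the top face of the orange lever paddle, 108 mm above the table. The paddle is an upright block 36 mm wide (across the slot, box x), 12 mm thick along the slot (box y) and 30 mm high, its lower edge 8 mm above the box top, so its push faces are 6 mm before and behind this point.
- dop: Loose brass dop (spool shape, 20 mm foot, 34 mm high) standing on the box top behind the slot; origin at the centre of its underside. Not to be disturbed.
- post_weight: Loose dark steel weight, 54 mm foot, 70 mm high, on the table beyond the red-mark (-y) end of the box; origin at the centre of its underside. Not to be disturbed.
- loupe: Loose small black loupe, 32 mm wide, 24 mm high, on the table in front of the box; origin at the centre of its underside. Not to be disturbed.
- rough_stone: Loose amber rough stone, about 34 by 28 by 24 mm, on the table behind the box; origin at the centre of its underside. Not to be disturbed.
- stone_tray: Loose round dark steel tray, 144 mm across, with pale stones, 27 mm high, on the table to the robot's left; origin at the centre of its underside. Not to be disturbed.
- polish_jar: Loose jar with blue cap, 60 mm wide, 70 mm high, on the table to the robot's right; origin at the centre of its underside. Not to be disturbed.
- brush: Loose hand brush lying on the table to the robot's left; origin on its underside. Not to be disturbed.

How it is judged (in metres and radians):
On the way, in this order (a step that is already met when the one before it is completed fails the run):
1. the lever is pushed fully back to off (value of joint speed_lever below 0.003 m), for 0.1 s.
2. the lever is in the third notch (value of joint speed_lever between 0.044 and 0.052 m), for 0.2 s.
At the end, for the whole second after the job is handed in: The lever rests, untouched, in the third notch (48 mm from off, within 4 mm), after having been at off; every loose thing stands within 15 mm of where it began, the dop upright (all of step 2 and velocity of joint speed_lever between -0.005 and 0.005 m/s and distance of each of dop, post_weight, loupe, rough_stone, stone_tray, polish_jar, brush from where it was at the start of the episode below 0.015 m and angle between dop's own z axis and vertical below 0.2 rad).
It fails at once if the lever goes past the third notch (beyond the crest to the fourth) (value of joint speed_lever above 0.057 m).
It fails at once if the lever is pinched or pushed roughly (over 40 N) (contact force between the fingers and speed_lever above 40 N).
It fails at once if a bystander is pushed, lifted or knocked over (distance of any of dop, post_weight, loupe, rough_stone, stone_tray, polish_jar, brush from where it was at the start of the episode above 0.02 m or angle between dop's own z axis and vertical above 0.5 rad).
It also fails if it takes over 64 s, if anything falls off the work surface, if the arm or the gripper's body presses on something with over 40 N, if the wrist force passes 120 N, or if a joint passes its speed limit or range.

## Working session

There is one attempt and no reset: what is moved stays moved. The work goes in short steps, Python scripts to look and compute and a tool call to move; the robot and the scene stay as the last step left them, time stands still between calls to the robot, and variables do not carry over. Pictures are saved under pics/ and viewed, at most 10 in all, crops included, and the job is handed in when it is done.

Besides the shell and the picture viewer there is one more tool, called in YAML: its name, and indented under it one key for each argument. carry_out: Moves the arm, as the interface text tells. Its arguments: {"type":"object","properties":{"deltas":{"type":"array"}},"required":["deltas"]}

```bash
mkdir -p pics; ls
python3 - <<'E'
from plant import ctrl
import cv2,numpy as np
o=ctrl.get_obs();print(o)
for n in ["scene","side"]:
    p=ctrl.snapshot(n);cv2.imwrite(f"pics/{n}0.png",p["color"][:,:,::-1])
    print(n,p["camera_matrix"].tolist(),p["R"].tolist(),p["t"].tolist())
    for k in ["lever_top","controller","dop","post_weight"]:
        print(k,[(np.round(d["centre"],1).tolist(),round(d["p"],2)) for d in ctrl.spot_point(p,k)[:2]])
E
```

```text
pics
{'clock': 0.0, 'joint_pos': array([-5.12740492e+01,  2.05900497e+01,  6.35262319e-01, -2.12777764e-02,
       -7.01353045e+01, -1.65066225e+01]), 'qvel': array([-0.01234444,  0.05219549,  0.02207968, -0.00432535,  0.04270666,
        0.00619085]), 'tau': array([-1.66404584e-04, -5.82722425e+01,  2.93034464e+01,  6.99691951e+00,
        6.51130467e-03, -1.88996282e-04]), 'tool_pos': array([ 0.25505497, -0.62444183,  0.22564599]), 'orientation': array([ 1.79907937e+02, -6.42177532e-03, -1.57787912e+02]), 'force': array([-0.02590808, -0.22750955, -0.65358727]), 'moment': array([ 0.00453535, -0.03274971,  0.00190013]), 'gripper_force': 0.0, 'opening': 0.08771364504439291}
scene [[419.815492982998, 0.0, 329.0283435519696], [0.0, 419.815492982998, 199.41138112189313], [0.0, 0.0, 1.0]] [[-0.38855171125043625, 0.921382765004659, -0.009020423311984157], [0.7484597692619898, 0.30988904637732423, -0.5863247843402511], [-0.5374342206081102, -0.23456892225468065, -0.8100258509650362]] [0.1734785082792961, -0.33450318493934017, 1.4277003569741007]
lever_top []
controller [([299.7, 212.6], 0.83), ([291.8, 246.1], 0.64)]
dop [([270.9, 197.7], 0.6)]
post_weight [([300.5, 211.0], 0.28)]
side [[439.7909405855715, 0.0, 320.79412726282305], [0.0, 439.7909405855715, 195.95795931460145], [0.0, 0.0, 1.0]] [[0.7876743539833457, -0.6159738249004991, 0.012056496770138671], [-0.3920580170386684, -0.5162463836947994, -0.7614329797150563], [0.47524690777807954, 0.5950343841825373, -0.6481315131112532]] [-0.3992160507341902, 0.27063769542551297, 0.8195298505819404]
lever_top [([335.1, 207.4], 0.46)]
controller [([340.4, 239.7], 0.83), ([189.7, 173.0], 0.62)]
dop [([372.5, 225.4], 0.43)]
post_weight [([368.8, 289.0], 0.9), ([370.7, 215.0], 0.53)]
```

View pics/scene0.png

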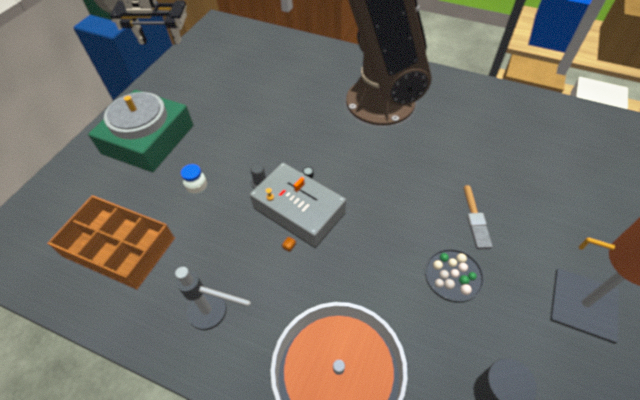

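View pics/side0.png

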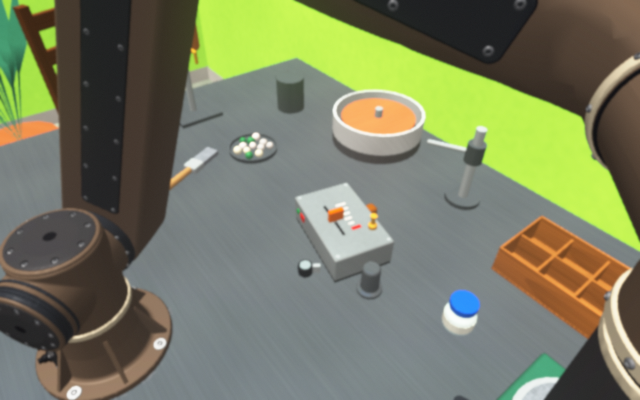

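The scene view shows the box at about (298,203), its lever at (299,183) and the red mark at (282,193), with ticks running to (308,208). The weight is at (258,176) and the dop at (269,195). In the side view the lever is at (335,214). Next I fit the box pose to its silhouettes.

```bash
cat > h.py <<'E'
from plant import ctrl
import cv2,numpy as np
from scipy.optimize import minimize,least_squares
def proj(p,X):
    c=np.atleast_2d(X)@p["R"].T+p["t"]; q=c@p["camera_matrix"].T; return q[:,:2]/q[:,2:]
def ray(p,uv,z):
    d=p["R"].T@np.linalg.solve(p["camera_matrix"],[*uv,1]); o=-p["R"].T@p["t"]; return o+d*(z-o[2])/d[2]
def box2w(b,X):
    c,s=np.cos(b[2]),np.sin(b[2]); X=np.atleast_2d(X)
    return np.c_[b[0]+c*X[:,0]-s*X[:,1],b[1]+s*X[:,0]+c*X[:,1],X[:,2]]
COR=np.array([[x,y,z] for x in(-.07,.07) for y in(-.11,.11) for z in(0,.07)])
E
python3 - <<'E'
from h import *
ps=[ctrl.snapshot(n) for n in("scene","side")]
ms=[]
for p in ps:
    m=ctrl.silhouettes(p,"controller");print([(d["p"],d["mask"].sum(),d["centre"]) for d in m[:3]])
    m=m[0]["mask"].astype(np.uint8)
    k=np.vstack([c[:,0] for c in cv2.findContours(m,0,2)[0] if len(c)>20]);h=np.zeros_like(m);cv2.fillConvexPoly(h,cv2.convexHull(k),1);ms.append(h)
def cost(b,each=False):
    r=[]
    for p,m in zip(ps,ms):
        q=cv2.convexHull(np.round(proj(p,box2w(b,COR))*16).astype(np.int32));h=np.zeros_like(m);cv2.fillConvexPoly(h,q,1,shift=4)
        r.append(1-(h&m).sum()/(h|m).sum())
    return r if each else sum(r)
print(ray(ps[0],(298,203),.07))
a=ray(ps[0],(282,193),.07);b=ray(ps[0],(307,208),.07);print(a,b)
x0=ray(ps[0],(298,203),.06);d=b-a;yaw=np.arctan2(-d[0],d[1])
best=minimize(cost,[x0[0],x0[1],yaw],method="Nelder-Mead",options=dict(initial_simplex=[[x0[0]+i,x0[1]+j,yaw+k] for i,j,k in((0,0,0),(.02,0,0),(0,.02,0),(0,0,.15))]))
B=best.x;print(B,np.degrees(B[2]),cost(B,True))
np.save("box.npy",B)
for i,(p,n) in enumerate(zip(ps,("scene","side"))):
  for f in("spot_point","search_frame"):
    for k,z in(("lever_top",.108),("speed_lever",.093),("dop",.07),("post_weight",0),("loupe",0),("rough_stone",0)):
        for d in getattr(ctrl,f)(p,k)[:2]:
            w=ray(p,d["centre"],z);c,s=np.cos(B[2]),np.sin(B[2]);v=w[:2]-B[:2]
            print(n,f,k,round(d["p"],2),np.round(d["centre"]),np.round(w,3),"box",np.round([c*v[0]+s*v[1],-s*v[0]+c*v[1]],3))
E
```

```text
[(0.75, np.int64(4506), [299.7, 204.8])]
[(0.94, np.int64(5759), [341.2, 232.8]), (0.18, np.int64(189), [331.5, 214.3])]
[ 0.53491559 -0.04987231  0.07      ]
[ 0.52170904 -0.10312559  0.07      ] [ 0.54035575 -0.02155076  0.07      ]
[ 0.51466957 -0.06173662 -0.25016851] -14.333599546923825 [np.float64(0.045362494937221554), np.float64(0.06687116564417173)]
scene spot_point lever_top 0.69 [295. 178.] [ 0.489 -0.077  0.108] box [-0.021 -0.021]Traceback (most recent call last):
  File "<stdin>", line 23, in <module>
ValueError: it knows: brush, controller, dop, lever_top, loupe, polish_jar, post_weight, rough_stone, stone_tray
```

```bash
cat >> h.py <<'E'
from scipy.spatial.transform import Rotation as Ro
B=np.load("box.npy")
def tobox(w):
    c,s=np.cos(B[2]),np.sin(B[2]);v=np.array(w)[:2]-B[:2];return np.array([c*v[0]+s*v[1],-s*v[0]+c*v[1]])
def go(bx,z,yaw=None):
    "units to reach box point bx at height z"
    o=ctrl.get_obs();R=Ro.from_euler("xyz",o["orientation"],degrees=True).as_matrix()
    t=box2w(B,[*bx,z])[0];d=R.T@(t-o["tool_pos"])
    y=np.degrees(B[2])-90 if yaw is None else yaw
    print("at box",np.round(tobox(o["tool_pos"]),4),"z",round(o["tool_pos"][2],4),"rpy",np.round(o["orientation"],2),"F",np.round(o["force"],1),"units",np.round(d/.2,3),"turn",round(-((y-o["orientation"][2]+180)%360-180)/360,4),"clock",o["clock"])
E
python3 - <<'E'
from h import *
for n in("scene","side"):
  p=ctrl.snapshot(n)
  for f in("spot_point","search_frame"):
    for k,z in(("lever_top",.108),("dop",.07),("post_weight",0),("loupe",0),("rough_stone",0)):
        zz=z if f=="spot_point" else dict(lever_top=.093,dop=.087,post_weight=.035).get(k,.012)
        for d in getattr(ctrl,f)(p,k)[:2]:
            print(n,f,k,round(d["p"],2),np.round(d["centre"]),"box",np.round(tobox(ray(p,d["centre"],zz)),3))
go((-.02,.02),.23)
E
```

```text
scene spot_point lever_top 0.5 [294. 181.] box [-0.011 -0.017]
scene spot_point dop 0.61 [270. 198.] box [ 0.05  -0.052]
scene spot_point dop 0.18 [291. 246.] box [0.125 0.085]
scene spot_point post_weight 0.67 [261. 180.] box [-0.016 -0.157]
scene spot_point loupe 0.54 [309. 175.] box [-0.117 -0.059]
scene spot_point rough_stone 0.58 [291. 247.] box [0.101 0.057]
scene search_frame lever_top 0.66 [296. 181.] box [-0.023 -0.02 ]
scene search_frame dop 0.48 [269. 193.] box [ 0.046 -0.055]
scene search_frame post_weight 0.59 [256. 174.] box [-0.008 -0.164]
scene search_frame loupe 0.52 [309. 172.] box [-0.117 -0.059]
side spot_point dop 0.64 [372. 226.] box [ 0.05  -0.053]
side spot_point post_weight 0.74 [369. 288.] box [-0.004 -0.152]
side spot_point loupe 0.51 [302. 272.] box [-0.118 -0.058]
side spot_point rough_stone 0.55 [370. 215.] box [0.104 0.045]
side search_frame lever_top 0.57 [338. 214.] box [-0.014 -0.011]
side search_frame post_weight 0.78 [374. 283.] box [-0.006 -0.167]
side search_frame loupe 0.61 [305. 269.] box [-0.112 -0.062]
side search_frame rough_stone 0.66 [375. 206.] box [0.124 0.059]
at box [-0.112  -0.6098] z 0.2266 rpy [ 180.     -0.   -157.78] F [ 0.  -0.3  0.5] units [-2.245  2.256 -0.017] turn -0.1485 clock 1.85
```

carry_out:
  deltas:
    - [[-0.88,0.88,-0.1,0,-1],[-0.88,0.88,-0.1,0,-1],[-0.88,0.88,-0.1,0,-1],[-0.88,0.88,-0.1,0,-1],[-0.88,0.88,-0.1,0,-1]]

```text
clock: 2.35
tool_pos: [0.352, -0.3936, 0.2469]
orientation: [-180.0, 0.0, -157.8]
force: [1.8, -0.1, 0.2]
opening: 0.0534
gripper_force: 0.0
```

carry_out:
  deltas:
    - [[-0.88,0.88,0,0,-1],[-0.88,0.88,0,0,-1],[-0.88,0.88,0,0,-1],[-0.88,0.88,0,0,-1],[-0.88,0.88,0,0,-1]]

```text
clock: 2.85
tool_pos: [0.4484, -0.1639, 0.2471]
orientation: [-180.0, 0.1, -157.8]
force: [0.7, -0.0, 0.7]
opening: 0.013
gripper_force: 0.0
```

carry_out:
  deltas:
    - [[-0.48,0.48,0,-0.1485,-1],[-0.48,0.48,0,-0.1485,-1],[-0.48,0.48,0,-0.1485,-1],[-0.48,0.48,0,-0.1485,-1],[-0.48,0.48,0,-0.1485,-1]]

```text
clock: 3.35
tool_pos: [0.5009, -0.0393, 0.2465]
orientation: [180.0, -0.0, -114.3]
force: [-0.5, 0.5, -0.8]
opening: 0.0005
gripper_force: 0.0
```

Run:
```python
from h import *
go((-.02,.02),.23)
p=ctrl.snapshot("wrist");cv2.imwrite("pics/w1.png",p["color"][:,:,::-1])
for k,z in(("lever_top",.108),("dop",.07)):
    for d in ctrl.spot_point(p,k)[:2]: print(k,round(d["p"],2),np.round(d["centre"]),"box",np.round(tobox(ray(p,d["centre"],z)),4))
q=proj(p,box2w(B,[[-.02,-.05,.07],[-.02,.05,.07],[-.07,-.11,.07],[.07,-.11,.07],[.07,.11,.07],[-.07,.11,.07]]));print(np.round(q))
```

```text
at box [-0.0189  0.0183] z 0.2465 rpy [ 179.99   -0.   -114.31] F [-0.5  0.5 -0.8] units [-0.007  0.007  0.082] turn -0.0277 clock 3.35
lever_top 0.9 [315. 166.] box [-0.0195 -0.0103]
lever_top 0.36 [303. 157.] box [-0.009  -0.0207]
dop 0.78 [248. 132.] box [ 0.0477 -0.0522]
dop 0.5 [379. 100.] box [-0.0956 -0.0604]
[[310. 123.]
 [325. 210.]
 [348.  53.]
 [213.  79.]
 [262. 266.]
 [374. 249.]]
```

View pics/w1.png

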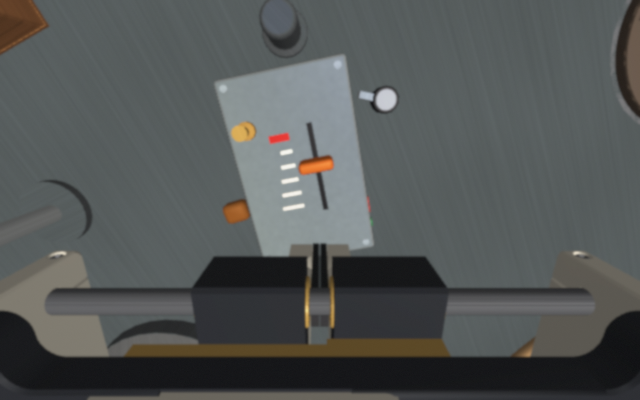

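The wrist view shows the lever top at (316,165), level with the second white tick at (288,167), so it starts in notch 2. The slot ends at (309,123) and (326,209) match the fitted box pose. The dop at (243,132) is well clear of the finger path.

carry_out:
  deltas:
    - [[-0.065,0.0,0.2,-0.0277,-1],[-0.065,0.0,0.2,-0.0277,-1],[-0.065,0.0,0.3,-0.0277,-1],[-0.065,0.0,0.3,-0.0277,-1]]

```text
clock: 3.9
tool_pos: [0.5047, -0.0295, 0.1853]
orientation: [179.8, -0.1, -105.1]
force: [0.7, -0.5, -0.1]
opening: 0.0008
gripper_force: 0.0
```

Run:
```python
from h import *
go((-.02,.03),.09)
```

```text
at box [-0.0176  0.0288] z 0.1853 rpy [ 1.7983e+02 -8.0000e-02 -1.0513e+02] F [ 0.7 -0.5 -0.1] units [-0.007  0.011  0.477] turn -0.0022 clock 3.9
```

carry_out:
  deltas:
    - [[-0.005,0.01,0.2,-0.002,-1],[-0.005,0.01,0.35,-0.002,-1],[-0.005,0.01,0.475,-0.002,-1],[-0.005,0.01,0.475,-0.002,-1],[-0.005,0.01,0.475,-0.002,-1]]

```text
clock: 4.4
tool_pos: [0.5051, -0.0276, 0.0929]
orientation: [-180.0, -0.0, -104.2]
force: [0.5, -0.7, -0.4]
opening: 0.0003
gripper_force: 0.0
```

Run:
```python
from h import *
go((-.02,.0),.09)
p=ctrl.snapshot("wrist");cv2.imwrite("pics/w2.png",p["color"][:,:,::-1])
for d in ctrl.spot_point(p,"lever_top")[:2]: print(round(d["p"],2),np.round(d["centre"]),"box",np.round(tobox(ray(p,d["centre"],.108)),4))
```

```text
at box [-0.0177  0.0307] z 0.0929 rpy [-1.7997e+02 -2.0000e-02 -1.0421e+02] F [ 0.5 -0.7 -0.4] units [0.153 0.012 0.014] turn 0.0004 clock 4.4
0.65 [322. 201.] box [-0.0188 -0.0096]
```

View pics/w2.png

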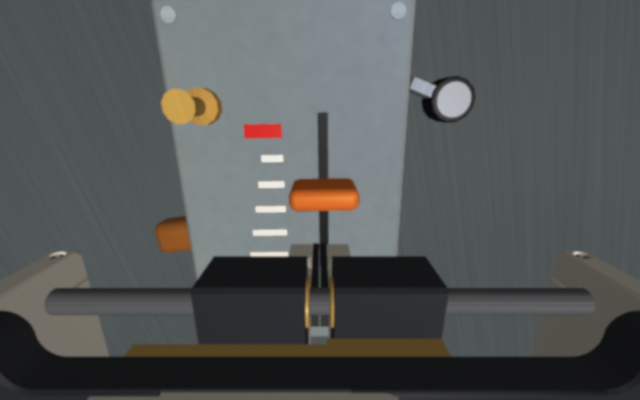

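The lever top is at about (323,195), level with the second tick, and the closed fingertips are about 23 mm away on the +y side. I push slowly toward off, which is tool +x.

carry_out:
  deltas:
    - [[0.04,0,0,0,-1],[0.07,0,0,0,-1],[0.08,0,0,0,-1],[0.09,0,0,0,-1],[0.1,0,0,0,-1]]

```text
clock: 5.0
tool_pos: [0.4995, -0.0471, 0.0917]
orientation: [-180.0, 0.0, -104.1]
force: [0.2, 0.8, 0.5]
opening: 0.0003
gripper_force: 0.0
```

carry_out:
  deltas:
    - [[0.01,0,0,0,-1],[0.02,0,0,0,-1],[0.03,0,0,0,-1],[0.04,0,0,0,-1],[0.05,0,0,0,-1]]

```text
clock: 5.5
tool_pos: [0.4971, -0.0566, 0.0916]
orientation: [-180.0, -0.0, -104.1]
force: [0.4, 1.1, 0.4]
opening: 0.0002
gripper_force: 0.3
```

```bash
cat > look.py <<'E'
from h import *
go((-.02,.0),.09)
p=ctrl.snapshot("wrist")
for d in ctrl.spot_point(p,"lever_top")[:2]: print(round(d["p"],2),np.round(d["centre"]),"q",np.round(tobox(ray(p,d["centre"],.108))[1]+.04,4))
m=p["color"].astype(int);r=(m[:,:,0]>170)&(m[:,:,1]<130)&(m[:,:,1]>50)&(m[:,:,2]<70);r[:, :270]=0;r[:,370:]=0
v=np.argwhere(r);print("orange rows",v[:,0].min(),v[:,0].max(),"q mean",np.round(tobox(ray(p,v.mean(0)[::-1],.105))[1]+.04,4)) if len(v) else 0
E
python3 look.py
```

```text
at box [-0.0183  0.0006] z 0.0916 rpy [-1.7999e+02 -1.0000e-02 -1.0410e+02] F [0.4 1.1 0.4] units [0.003 0.008 0.008] turn 0.0007 clock 5.5
0.55 [322. 241.] q 0.0214
0.52 [211. 157.] q -0.0213
orange rows 176 250 q mean 0.0219
```

carry_out:
  deltas:
    - [[0.01,0,0,0,-1],[0.02,0,0,0,-1],[0.03,0,0,0,-1],[0.04,0,0,0,-1],[0.05,0,0,0,-1]]

```text
clock: 6.1
tool_pos: [0.4948, -0.0658, 0.0916]
orientation: [-180.0, 0.1, -104.1]
force: [-1.0, 6.4, 1.0]
opening: 0.0002
gripper_force: 2.8
```

carry_out:
  deltas:
    - [[0.01,0,0,0,-1],[0.02,0,0,0,-1],[0.03,0,0,0,-1],[0.04,0,0,0,-1],[0.045,0,0,0,-1]]

```text
clock: 6.6
tool_pos: [0.4921, -0.0754, 0.0915]
orientation: [180.0, -0.0, -104.1]
force: [0.1, 0.1, 0.1]
opening: 0.0002
gripper_force: 0.0
```

```bash
python3 look.py
```

```text
at box [-0.0184 -0.0188] z 0.0915 rpy [ 1.7998e+02 -2.0000e-02 -1.0413e+02] F [0.1 0.1 0.1] units [-0.094  0.007  0.008] turn 0.0006 clock 6.6
0.73 [318. 233.] q -0.0027
orange rows 206 242 q mean -0.0014
```

The force dropped to zero and the lever reads at off. I lift over the paddle to its -y side.

carry_out:
  deltas:
    - [[-0.03,0,0,0,-1],[-0.03,0,-0.2,0,-1],[-0.03,0,-0.3,0,-1],[-0.03,0,-0.3,0,-1]]

```text
clock: 7.1
tool_pos: [0.496, -0.0685, 0.1546]
orientation: [-179.7, 0.1, -104.1]
force: [-0.0, 0.7, 0.3]
opening: 0.0003
gripper_force: 0.0
```

carry_out:
  deltas:
    - [[0.15,0.01,0,0,-1],[0.3,0.01,0,0,-1],[0.3,0.01,0,0,-1],[0.3,0.01,0,0,-1]]

```text
clock: 7.5
tool_pos: [0.4769, -0.1271, 0.1511]
orientation: [180.0, -0.0, -104.2]
force: [0.6, -0.6, -0.2]
opening: 0.0004
gripper_force: 0.0
```

Run:
```python
from h import *
go((-.02,-.073),.092)
for n in("scene","side"):
    p=ctrl.snapshot(n)
    for d in ctrl.spot_point(p,"lever_top")[:1]: print(n,round(d["p"],2),np.round(d["centre"]),np.round(tobox(ray(p,d["centre"],.108)),4))
    x=320 if n=="side" else 280
    u,v=proj(p,box2w(B,[-.02,-.04,.09]))[0].astype(int);c=p["color"][v-50:v+50,u-65:u+65,::-1]
    cv2.imwrite(f"pics/{n}_c.png",c) 
    cc=cv2.resize(c,None,fx=4,fy=4,interpolation=cv2.INTER_CUBIC);globals()[n]=cc
cv2.imwrite("pics/off.png",cv2.resize(np.hstack([scene,side]),(800,308)))
```

```text
at box [-0.0204 -0.0726] z 0.1511 rpy [ 1.7996e+02 -1.0000e-02 -1.0420e+02] F [ 0.6 -0.6 -0.2] units [ 0.002 -0.002  0.295] turn 0.0004 clock 7.5
scene 0.53 [303. 213.] [0.0514 0.0634]
side 0.72 [339. 218.] [-0.0233 -0.0361]
```

View pics/off.png

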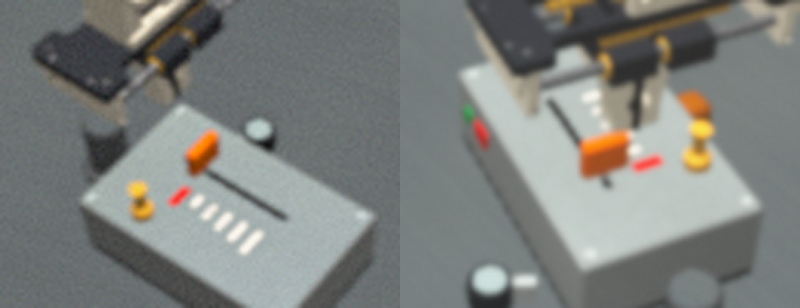

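Both views show the lever level with the red mark: scene crop (202,152) beside red (178,195), side crop (605,155) beside red (648,163). The dop and the weight stand. I descend behind the lever.

carry_out:
  deltas:
    - [[0.005,0,0.15,0,-1],[0.005,0,0.25,0,-1],[0.005,0,0.295,0,-1],[0.005,0,0.295,0,-1]]

```text
clock: 8.1
tool_pos: [0.4764, -0.1275, 0.0916]
orientation: [179.9, -0.1, -104.1]
force: [-0.0, 0.4, 0.3]
opening: 0.0005
gripper_force: 0.0
```

```bash
python3 look.py
```

```text
at box [-0.0208 -0.0732] z 0.0916 rpy [ 1.7987e+02 -5.0000e-02 -1.0408e+02] F [-0.   0.4  0.3] units [-0.366 -0.005  0.007] turn 0.0007 clock 8.1
0.47 [318. 321.] q -0.0028
orange rows 326 328 q mean 0.0037
```

carry_out:
  deltas:
    - [[-0.03,0,0,0,-1],[-0.05,0,0,0,-1],[-0.065,0,0,0,-1],[-0.075,0,0,0,-1],[-0.085,0,0,0,-1]]

```text
clock: 8.7
tool_pos: [0.4812, -0.1117, 0.093]
orientation: [-180.0, -0.1, -104.1]
force: [-0.1, -6.6, 3.5]
opening: 0.0004
gripper_force: 2.9
```

carry_out:
  deltas:
    - [[-0.01,0,0,0,-1],[-0.02,0,0,0,-1],[-0.03,0,0,0,-1],[-0.04,0,0,0,-1],[-0.05,0,0,0,-1]]

```text
clock: 9.2
tool_pos: [0.4836, -0.1012, 0.0924]
orientation: [180.0, 0.0, -104.1]
force: [0.1, 0.3, -0.5]
opening: 0.0001
gripper_force: 0.0
```

carry_out:
  deltas:
    - [[-0.01,0,0,0,-1],[-0.02,0,0,0,-1],[-0.03,0,0,0,-1],[-0.04,0,0,0,-1],[-0.05,0,0,0,-1]]

```text
clock: 9.7
tool_pos: [0.4859, -0.0921, 0.0925]
orientation: [180.0, -0.0, -104.1]
force: [-0.3, -1.6, -0.0]
opening: 0.0003
gripper_force: 1.2
```

```bash
python3 look.py
```

```text
at box [-0.0204 -0.0366] z 0.0925 rpy [ 1.7998e+02 -3.0000e-02 -1.0412e+02] F [-0.3 -1.6 -0. ] units [-0.183 -0.003  0.012] turn 0.0006 clock 9.7
orange rows 232 241 q mean -0.0163
```

carry_out:
  deltas:
    - [[-0.01,0,0,0,-1],[-0.02,0,0,0,-1],[-0.03,0,0,0,-1],[-0.03,0,0,0,-1]]

```text
clock: 10.2
tool_pos: [0.4878, -0.0857, 0.0926]
orientation: [-180.0, 0.0, -104.1]
force: [0.2, -0.3, 0.1]
opening: 0.0005
gripper_force: 0.0
```

```bash
cat > look2.py <<'E'
from h import *
go((-.02,.0),.09)
ims=[]
for n in("side","scene"):
    p=ctrl.snapshot(n)
    for d in ctrl.spot_point(p,"lever_top")[:1]: print(n,round(d["p"],2),np.round(d["centre"]),np.round(tobox(ray(p,d["centre"],.108)),4))
    u,v=proj(p,box2w(B,[-.02,0,.09]))[0].astype(int)
    ims.append(cv2.resize(p["color"][v-40:v+40,u-50:u+50,::-1],(400,320),interpolation=cv2.INTER_CUBIC))
import sys;cv2.imwrite(f"pics/{sys.argv[1]}.png",np.hstack(ims))
E
python3 look2.py n2
```

```text
at box [-0.0201 -0.0299] z 0.0926 rpy [-1.7998e+02  2.0000e-02 -1.0410e+02] F [ 0.2 -0.3  0.1] units [-0.149 -0.001  0.013] turn 0.0007 clock 10.2
side 0.48 [336. 211.] [-0.021  -0.0134]
scene 0.66 [477. 218.] [-0.1886  0.4116]
```

View pics/n2.png

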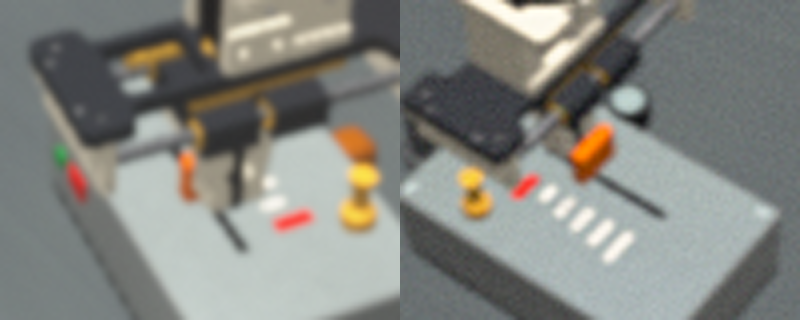

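The scene crop has the lever at (593,153). Shifted by its offset from the red mark when it was at off, that lands on the second white tick (565,208), so it is in notch 2 and the force is zero. One more click.

carry_out:
  deltas:
    - [[-0.01,0,0,0,-1],[-0.02,0,0,0,-1],[-0.03,0,0,0,-1],[-0.04,0,0,0,-1],[-0.05,0,0,0,-1]]

```text
clock: 10.9
tool_pos: [0.4898, -0.0766, 0.0926]
orientation: [180.0, -0.0, -104.1]
force: [-1.3, -2.3, 1.5]
opening: 0.0001
gripper_force: 1.2
```

carry_out:
  deltas:
    - [[-0.01,0,0,0,-1],[-0.02,0,0,0,-1],[-0.025,0,0,0,-1],[-0.025,0,0,0,-1]]

```text
clock: 11.3
tool_pos: [0.4913, -0.0712, 0.0926]
orientation: [-180.0, 0.0, -104.1]
force: [-1.1, -0.7, 0.8]
opening: 0.0003
gripper_force: 0.0
```

```bash
python3 look2.py n3
```

```text
at box [-0.0203 -0.0149] z 0.0926 rpy [-1.7999e+02  2.0000e-02 -1.0410e+02] F [-1.1 -0.7  0.8] units [-0.075 -0.002  0.013] turn 0.0006 clock 11.3
side 0.59 [333. 205.] [-0.0173  0.0057]
scene 0.56 [311. 174.] [-0.0578  0.0022]
```

View pics/n3.png

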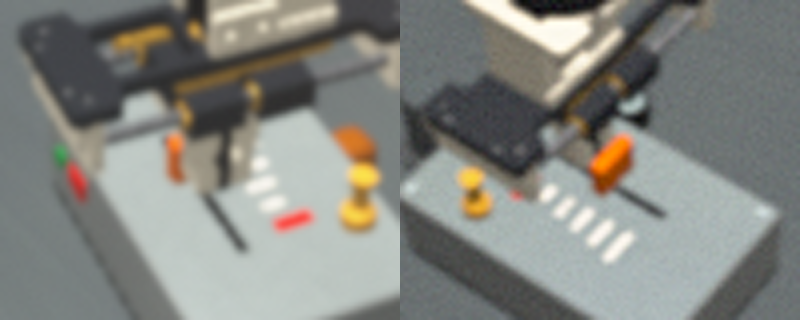

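The scene crop now has the lever at (613,163), one tick on from notch 2, with pad force zero, so it is in the third notch. I back off and lift.

carry_out:
  deltas:
    - [[0.06,0,0,0,-1],[0.06,0,-0.1,0,-1],[0.06,0,-0.4,0,-1],[0.06,0,-0.6,0,-1],[0.06,0,-0.6,0,-1]]

```text
clock: 12.0
tool_pos: [0.4918, -0.0838, 0.2196]
orientation: [-179.4, 0.2, -104.1]
force: [0.0, -0.3, -0.6]
opening: 0.0003
gripper_force: 0.0
```

```bash
python3 look2.py end
python3 - <<'E'
from h import *
p=ctrl.snapshot("wrist");cv2.imwrite("pics/w3.png",p["color"][:,:,::-1])
for d in ctrl.spot_point(p,"lever_top")[:2]: print(round(d["p"],2),np.round(tobox(ray(p,d["centre"],.108)),4))
E
```

```text
at box [-0.0167 -0.0271] z 0.2196 rpy [-1.7937e+02  1.7000e-01 -1.0407e+02] F [ 0.  -0.3 -0.6] units [-0.134  0.023  0.648] turn 0.0007 clock 12.0
side 0.61 [333. 205.] [-0.0174  0.0065]
scene 0.66 [300. 179.] [-0.0267 -0.009 ]
0.8 [-0.0181  0.0034]
```

View pics/end.png

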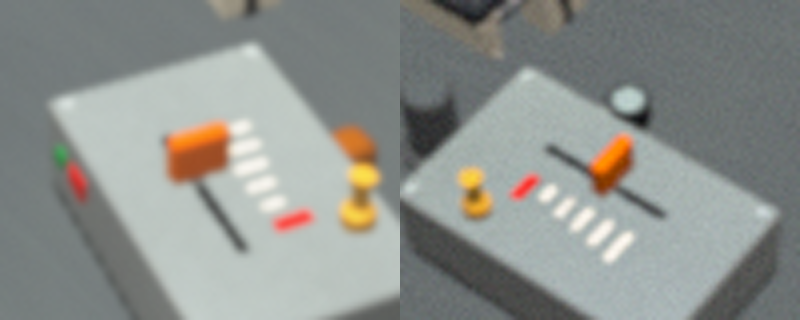

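Both views show the lever standing free. In the scene crop its offset from red, (57,32), matches the third tick at (58,33), and the dop and weight stand. I hand in the job.

```bash
python3 -c "
from plant import ctrl
print(ctrl.close_job())"
```

```text
the job is handed in; nothing more can be done
None
```

I pushed the lever back to off, then forward click by click to the third notch, left it there untouched, and handed the job in at about 12 s; the final images show it at the third tick with the dop upright and the loose things in those crops undisturbed (jar, tray and brush not re-checked), but no verdict came back.

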